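# Wipe the casting offcuts into the chip drawer and shut it

### The arm

A 6-joint arm with a two-finger parallel gripper is mounted at the origin on the work surface. World frame = base frame: x ahead of the robot, y to its left, z up, the work surface at z = 0. Lengths are in m, angles in rad, forces in N, time in s.
With the tool pointing down it reaches from about 0.375 to 0.9 m from the base axis. Payload 3.1 kg.
Tool frame: the origin (TCP) lies between the finger pads; the fingertips stand robot.tip_extent ahead of it and the grasp point (between the pads) lies 3 mm ahead of it (robot.tip_extent is the distance from the TCP to the fingertips, in m); z points along the fingers, x is the direction in which the jaws open and shut, and the axes are right-handed (so a half turn about z gives the same grasp; the last joint's range is limited). The gripper opens to 87 mm and grips with 3 to 60 N. Pads are 19 mm wide; open, the fingers measure 117 mm over their backs; the gripper's body (75 mm by 190 mm) begins 51 mm behind the grasp point.
Start: joints at [0.974, 0.527, 1.433, -0, 1.181, -0.178], TCP at [0.254, 0.571, 0.245] pointing down, gripper open.
Joint ranges: [-3.08, 3.08], [-0.75, 2.2], [0.22, 2.44], [-1.43, 4.57], [0, 2.65], [-2.85, 2.85]. Speed limits (rad/s): [2.79, 2.79, 3.14, 3.14, 3.14, 3.14].

### API

Orientations are given as a unit quaternion [x, y, z, w].
In Python, from rig import robot, cams gives the robot as it stands.
- The arm moves only by the tool carry_out, never from a script. Its argument "steps" is a list of rows, each a list of 3 entries, a list of its own where there are three numbers: the shift along the world's x, y, z in cm, then the turn about the world's z in degrees, then the closure, from 0 (fully open) to 1 (shut). In form: [[[dx, dy, dz], spin, fingers], ...]. A call has 1 to 10 rows; each row shifts and turns the pose as measured when the row begins; what a row does not reach is not made up. A row lasts 1/10 s, in which the tool goes at most 50 mm and 8.59 degrees, less where a joint would pass 70% of its speed; a pose out of reach is approached as far as the arm can. A call with a gripper value outside its range is refused whole. The fingers move at their own pace and stop on an object; "squeeze" is the grip in N (left out, the last holds). Time passes only in rows, so rows that do not move let the fingers close. It gives the time, the measured TCP pose, the force and the opening at its end, in the units of the state.
- robot.get_obs(): the state, without advancing time (a new reading comes with each control period).
- cams.camera(name): name is "side" or "top"; returns a dict with "pixels" (384x512x3 uint8, red, green, blue), "fx", "fy", "cx", "cy" (pixels), "eye" and "rotation" of the camera in the world. Camera axes: x right, y up, looking along -z (the intrinsics and any distortion apply to the point x, -y, -z); pixel columns grow to the right and rows downward; lengths in m; the calibration is good to about 2 mm. A picture is of the moment at which its call begins. There is no depth.
- robot.hand_in(): hands the job in, once; it reports no verdict.
The state is a dict: "time": time; "q": joint angles; "joint_velocities": joint speeds; "joint_torque": joint torques, N m; "position": TCP position; "tool_rot": TCP orientation; "ft_force": force on the tool from outside, world axes, zero at the start; "moment": the same for the moment, N m; "grip_width": finger opening in m.
Only numpy, scipy, OpenCV 4.12 (cv2) and the standard library are available. Lean on these libraries where they do the work, as an engineer would, in place of code of your own. Each camera call takes 0.05 s, during which the arm holds its last target. There are 200 camera calls.

### The job

Take the wooden scraper block and wipe all three loose aluminium offcuts off the fettling plate, over its open edge, into the open chip drawer below; do not touch the offcuts with the gripper itself. Then push the drawer fully home until it seats past its catch, and leave the scraper standing upright on its foot on the bench top. Leave the other castings and the core box where they are.

Things in the scene. Friction and masses are not known exactly. Their poses are not given: they have to be found in the camera images.
- stand: Fixed grey steel fettling stand, 300 mm long (its x, from -130 to +170), 250 mm wide (its y), with a smooth dark plate on top, 92 mm above the bench. Origin on the bench, on the centre line, 130 mm behind the plate's open edge; -x points to that edge and is the way the drawer opens
- edge (a point): Middle of the plate's open edge (the stand's -x end, no lip), on the plate's top surface, 92 mm above the bench; axes as stand. The other three sides have lips 12 mm high: inner faces of the long sides at y = +-105 mm, of the back lip 288 mm behind this edge. Offcuts wiped over the edge fall into the drawer
- drawer (a joint): How far the chip drawer under the plate is open, m: 0 is fully home, about 0.11 to 0.14 at the start. Slides along the stand's x. A spring ball catch resists over the last 26 mm (under 10 N); past it the drawer stays seated
- drawer_floor (a point): Centre of the drawer's inner floor (inside 234 mm along x, 222 mm across y, walls 60 mm high), moves with the drawer; axes as stand, z up
- drawer_bar (a point): Middle of the drawer's bar handle, 100 mm long along y, about 10 mm thick, 55 mm above the bench, standing 35 mm out from the drawer's front panel (panel 238 mm wide, its top 76 mm above the bench); moves with the drawer
- scraper: Loose hardwood scraper block standing on the bench, 0.26 kg: a foot 140 mm long (its y), 40 mm thick (its x), 40 mm high, and centred on it an upright grip rib 90 mm long (y), 26 mm thick (x), from 39 to 89 mm above the underside. Origin at the centre of the underside, z up; grip the rib across its x
- flash: Loose aluminium offcut on the plate, a flat bar 62 x 22 x 10 mm (x, y, z). Origin at the centre of its underside
- gate: Loose aluminium offcut on the plate, a bar 60 x 18 x 12 mm with a stub that makes it 26 mm wide near its middle. Origin at the centre of the bar's underside
- riser: Loose aluminium offcut on the plate, a round disc 60 mm in diameter, 12 mm thick. Origin at the centre of its underside
- wheel: Bystander: spoked cast aluminium wheel lying flat, 150 mm in diameter, 45 mm high. Origin at the centre of its underside
- corebox: Bystander: open wooden core box 60 x 160 x 55 mm. Origin at the centre of its underside
- bracket: Bystander: cast aluminium angle bracket 70 x 100 mm, 65 mm high. Origin at the centre of its underside

How it is judged:
By the outcome, as a careful person would: the job done as asked, in the order asked, and still so for the second after the job is handed in, with the robot touching nothing.
It also fails if it takes over 67 s, if anything falls off the work surface, if the arm or the gripper's body presses on something with over 40 N, if the wrist force passes 120 N, or if a joint passes its speed limit or range.

## Working session

There is one attempt and no reset: what is moved stays moved. The work goes in short steps, Python scripts to look and compute and a tool call to move; the robot and the scene stay as the last step left them, time stands still between calls to the robot, and variables do not carry over. Pictures are saved under pics/ and viewed, about 8 in all and at most 12, crops included, and the job is handed in when it is done.

Besides the shell and the picture viewer there is one more tool, called after "Request:" as a command line: name --argument value ..., lists and objects as JSON in quotes. carry_out: Moves the arm, as the interface text tells. Its arguments: {"type":"object","properties":{"steps":{"type":"array"},"squeeze":{"type":"number"}},"required":["steps"]}

```bash
mkdir -p pics; ls; python3 - <<'E'
from rig import robot,cams
import cv2
o=robot.get_obs();print(o, robot.tip_extent)
for n in("side","top"):
    c=cams.camera(n);cv2.imwrite(f"pics/{n}0.png",cv2.resize(c["pixels"][:,:,::-1],(800,600),interpolation=cv2.INTER_CUBIC))
    print(n,{k:v for k,v in c.items() if k!="pixels"})
E
```

```text
pics
{'time': 0.0, 'q': array([ 9.73520819e-01,  5.28466439e-01,  1.43389550e+00,  1.41994681e-05,
        1.18134394e+00, -1.78509138e-01]), 'joint_velocities': array([-0.00144624,  0.00155717, -0.00156079,  0.0004641 ,  0.00016824,
       -0.0001841 ]), 'joint_torque': array([-2.43665090e-04, -4.40049970e+01, -1.76591367e+01,  6.32056966e-02,
        5.82878315e-02, -1.97151066e-04]), 'position': array([0.25373922, 0.57044453, 0.24357355]), 'tool_rot': array([ 8.38640894e-01,  5.44683702e-01, -9.76769693e-04,  4.02982501e-04]), 'ft_force': array([ 0.11367983, -0.24221624, -0.01937866]), 'moment': array([ 0.00058265, -0.01299274, -0.00254714]), 'grip_width': 0.08695506032642447} 0.022
side {'fx': 450.89704367073875, 'fy': 450.89704367073875, 'cx': 256.7490118408655, 'cy': 190.79021687295912, 'eye': array([ 0.29258613, -1.22403455,  0.98994831]), 'rotation': array([ 0.44512649, -0.07053358, -0.11353792,  0.88543581])}
top {'fx': 473.2082044719672, 'fy': 473.2082044719672, 'cx': 251.997330321776, 'cy': 195.6197269795799, 'eye': array([ 0.53347887, -0.05602566,  1.49675742]), 'rotation': array([ 0.02305964, -0.02261283, -0.69802771,  0.71534204])}
```

View pics/top0.png

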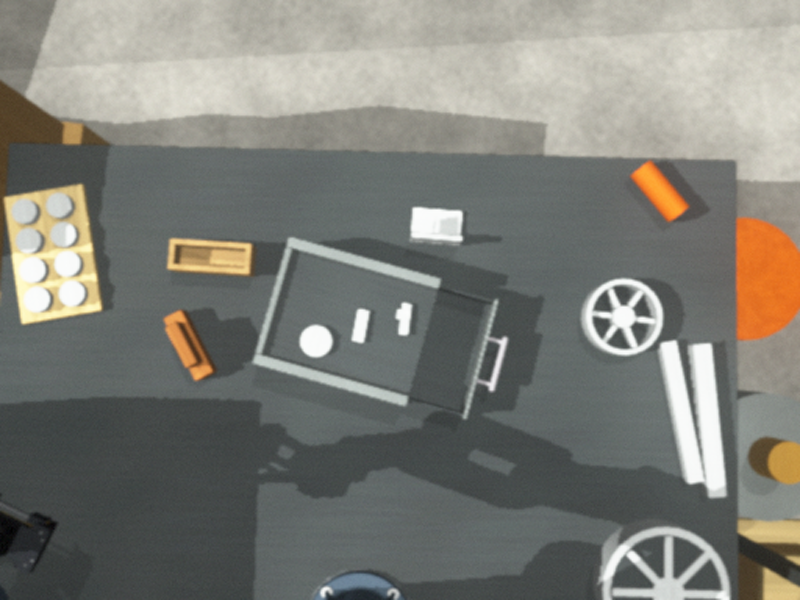

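View pics/side0.png

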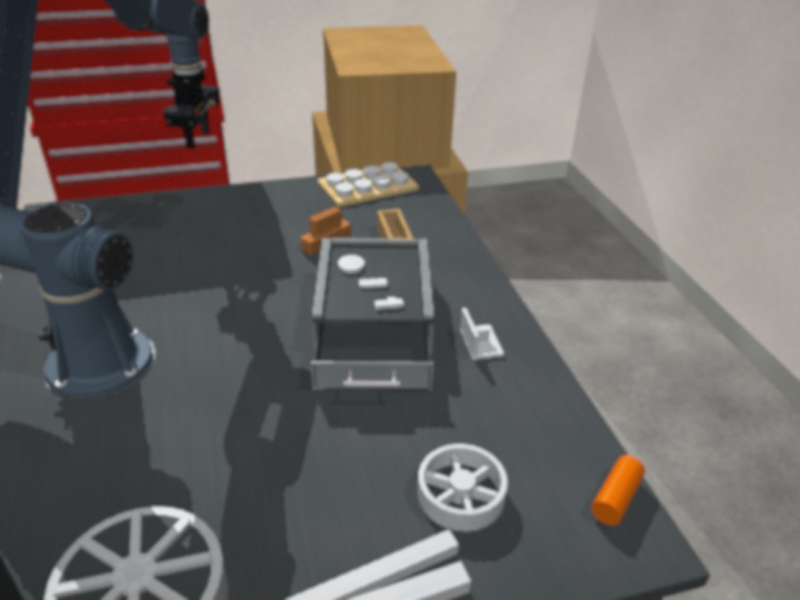

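Top view (800x600): scraper at (188,345), plate corners (290,240), (255,362), (408,403), (440,280), with the open edge to the right. Drawer front is at (480,358), disc (316,341), flash (361,325), gate (404,319). The side view agrees: three offcuts on the plate, drawer open toward the camera.

```bash
cat > h.py <<'E'
import numpy as np,cv2
from scipy.spatial.transform import Rotation as R
from rig import robot,cams
def ray(c,u,v):
    d=np.array([(u-c["cx"])/c["fx"],-(v-c["cy"])/c["fy"],-1.]);return R.from_quat(c["rotation"]).apply(d)
def pt(c,u,v,z):
    d=ray(c,u,v);return c["eye"]+d*(z-c["eye"][2])/d[2]
def proj(c,p):
    q=R.from_quat(c["rotation"]).inv().apply(np.asarray(p)-c["eye"]);return np.array([c["cx"]+c["fx"]*q[0]/-q[2],c["cy"]-c["fy"]*q[1]/-q[2]])
E
python3 - <<'E'
from h import *
S=1.5625
c=cams.camera("top");im=c["pixels"]
print("corners z.104");
P=[pt(c,u/S,v/S,.104)[:2] for u,v in[(290,240),(255,362),(408,403),(440,280)]]
print(np.round(P,3))
print("lens",[round(float(np.linalg.norm(P[i]-P[(i+1)%4])),3) for i in range(4)])
for a,b in((0,3),(1,2)):
    d=P[b]-P[a];print("ang -x",np.degrees(np.arctan2(d[1],d[0])))
for a,b in((1,0),(2,3)):
    d=P[b]-P[a];print("ang side",np.degrees(np.arctan2(d[1],d[0])))
print("bar ends",[np.round(pt(c,u/S,v/S,.06)[:2],3) for u,v in[(502,340),(490,388)]])
print("panel",[np.round(pt(c,u/S,v/S,.076)[:2],3) for u,v in[(497,300),(467,416)]])
hsv=cv2.cvtColor(im,cv2.COLOR_RGB2HSV)
m=((hsv[...,2]>190)&(hsv[...,1]<40)).astype(np.uint8);m[:, :]*=1
mm=np.zeros_like(m);mm[180:240,180:275]=m[180:240,180:275]
for k in cv2.findContours(mm,0,1)[0]:
    if cv2.contourArea(k)<20:continue
    (u,v),wh,a=cv2.minAreaRect(k);b=[pt(c,*x,.104)[:2] for x in cv2.boxPoints(((u,v),wh,a))]
    print("offcut",np.round(pt(c,u,v,.104)[:2],3),np.round(b,3).tolist())
s=((hsv[...,0]<14)&(hsv[...,1]>120)).astype(np.uint8);mm=np.zeros_like(s);mm[195:250,100:140]=s[195:250,100:140]
k=max(cv2.findContours(mm,0,1)[0],key=cv2.contourArea)
b=cv2.boxPoints(cv2.minAreaRect(k));print("scraper px",b*S,[np.round(pt(c,*x,.04)[:2],3) for x in b])
cv2.imwrite("pics/c1.png",cv2.resize(im[145:275,95:335,::-1],(800,433),interpolation=cv2.INTER_CUBIC))
E
```

```text
corners z.104
[[ 0.744  0.146]
 [ 0.511  0.204]
 [ 0.442 -0.085]
 [ 0.674 -0.14 ]]
lens [0.24, 0.297, 0.239, 0.295]
ang -x -103.60446528663034
ang -x -103.51180993267691
ang side -14.003473340862755
ang side -13.33581737724054
bar ends [array([ 0.565, -0.266]), array([ 0.471, -0.244])]
panel [array([ 0.641, -0.253]), array([ 0.418, -0.199])]
offcut [0.497 0.119] [[0.498, 0.157], [0.512, 0.154], [0.496, 0.08], [0.482, 0.083]]
offcut [0.554 0.091] [[0.553, 0.132], [0.595, 0.093], [0.555, 0.05], [0.513, 0.09]]
offcut [0.585 0.009] [[0.557, 0.025], [0.617, 0.016], [0.614, -0.007], [0.553, 0.002]]
offcut [ 0.599 -0.071] [[0.628, -0.057], [0.629, -0.083], [0.57, -0.085], [0.569, -0.058]]
scraper px [[169.37502 316.87503]
 [184.37503 309.37506]
 [215.31253 371.25006]
 [200.31252 378.75003]] [array([0.595, 0.388]), array([0.61 , 0.359]), array([0.49 , 0.293]), array([0.475, 0.322])]
```

View pics/c1.png

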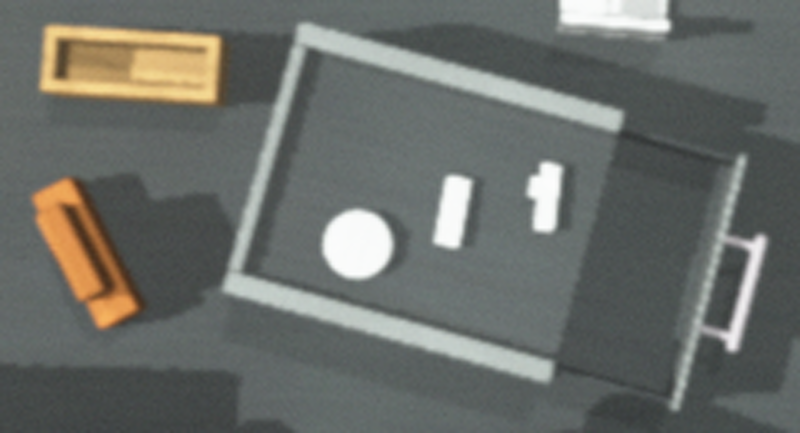

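```bash
python3 - <<'E'
from h import *
c=cams.camera("top");im=c["pixels"]
rib=np.mean([pt(c,95+u/3.333,145+v/3.333,.089)[:2] for u,v in[(50,208),(95,296)]],0);print("rib",rib)
hsv=cv2.cvtColor(im,cv2.COLOR_RGB2HSV)
c2=cams.camera("side");h=cv2.cvtColor(c2["pixels"],cv2.COLOR_RGB2HSV)
s=((h[...,0]<14)&(h[...,1]>120)).astype(np.uint8);mm=np.zeros_like(s);mm[125:170,185:230]=s[125:170,185:230]
k=max(cv2.findContours(mm,0,1)[0],key=cv2.contourArea).reshape(-1,2)
print("side bbox",k.min(0),k.max(0), "bottom pt",k[k[:,1].argmax()])
# predicted bbox
for cam,n in((c,"top"),(c2,"side")):
  for dx in ((0,0),):
    C=rib;a=np.radians(28.8);ax=np.array([np.cos(a),np.sin(a)]);bx=np.array([-ax[1],ax[0]])
    pr=[proj(cam,[*(C+ax*i*L/2+bx*j*W/2),z]) for (L,W,zs) in((.14,.04,(0,.04)),(.09,.026,(.04,.089))) for i in(-1,1) for j in(-1,1) for z in zs]
    print(n,"pred",np.min(pr,0),np.max(pr,0))
s=((hsv[...,0]<14)&(hsv[...,1]>120)).astype(np.uint8);mm=np.zeros_like(s);mm[190:250,100:140]=s[190:250,100:140]
k=max(cv2.findContours(mm,0,1)[0],key=cv2.contourArea).reshape(-1,2);print("top bbox",k.min(0),k.max(0))
E
```

```text
rib [0.54038804 0.34587116]
side bbox [193 136] [206 162] bottom pt [198 162]
top pred [105.37390039 197.60591198] [140.33760345 244.08872157]
side pred [191.23868461 131.697098  ] [224.52334458 163.65563401]
top bbox [113 199] [137 238]
```

Request:
carry_out --steps '[[[3.2,-2.5,0],6,0],[[3.2,-2.5,0],6,0],[[3.2,-2.5,0],6,0],[[3.2,-2.5,0],6,0],[[3.2,-2.5,0],6,0],[[3.2,-2.5,0],6,0],[[3.2,-2.5,0],6,0],[[3.2,-2.5,0],6,0],[[3.0,-2.3,0],4.8,0],[[0,0,0],0,0]]'

```text
time: 1.25
position: [0.5482, 0.3387, 0.243]
tool_rot: [0.49, 0.872, -0.001, 0.001]
ft_force: [0.8, -1.0, 0.6]
grip_width: 0.0868
```

Request:
carry_out --steps '[[[-0.8,0.9,-3],-2.5,0],[[0,0,-3.5],0,0],[[0,0,-3.5],0,0],[[0,0,-2],0,0],[[0,0,0],0,0]]'

```text
time: 1.75
position: [0.5404, 0.348, 0.1207]
tool_rot: [0.512, 0.859, 0.001, 0.001]
ft_force: [0.1, -0.4, 0.5]
grip_width: 0.0865
```

```bash
python3 - <<'E'
from h import *
o=robot.get_obs();print(o["position"],o["ft_force"])
a=cams.camera("top")["pixels"][165:265,85:185,::-1];b=cams.camera("side")["pixels"][100:200,160:260,::-1]
cv2.imwrite("pics/c2.png",cv2.resize(np.hstack([a,b]),(800,400),interpolation=cv2.INTER_CUBIC))
E
```

```text
[0.54044974 0.34796325 0.12072682] [ 0.08511645 -0.4407133   0.46218973]
```

View pics/c2.png

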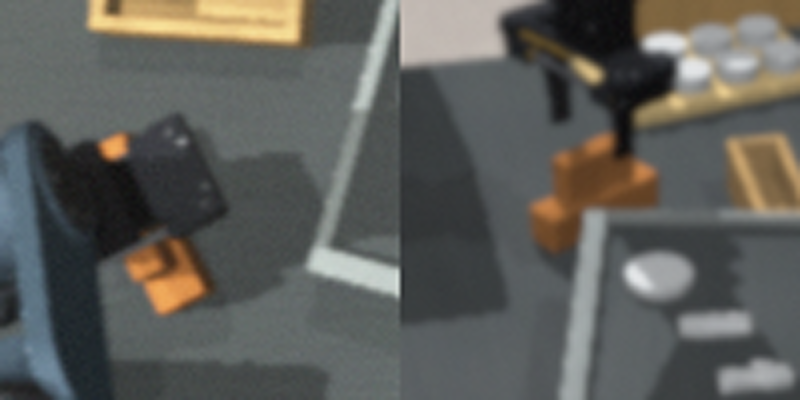

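The top view shows the hand straddling the rib. In the side view the right finger (622,150) is in front of the rib and the left one (558,115) behind it, so I can go down.

Request:
carry_out --steps '[[[0,0,-2],0,0],[[0,0,-2],0,0],[[0,0,-1.4],0,0],[[0,0,0],0,0],[[0,0,0],0,1],[[0,0,0],0,1],[[0,0,0],0,1],[[0,0,0],0,1],[[0,0,0],0,1],[[0,0,0],0,1]]' --squeeze 45

```text
time: 2.85
position: [0.5498, 0.3536, 0.0814]
tool_rot: [0.512, 0.859, 0.013, 0.01]
ft_force: [-0.3, -0.7, 0.8]
grip_width: 0.0467
```

```bash
python3 - <<'E'
from h import *
o=robot.get_obs();print(o["position"],o["ft_force"],o["grip_width"],o["q"])
a=cams.camera("top")["pixels"][165:265,85:185,::-1];b=cams.camera("side")["pixels"][100:200,160:260,::-1]
cv2.imwrite("pics/c3.png",cv2.resize(np.hstack([a,b]),(800,400),interpolation=cv2.INTER_CUBIC))
o=robot.get_obs();print(o["position"],o["ft_force"],o["grip_width"],o["joint_velocities"])
E
```

```text
[0.54981699 0.35358336 0.08143416] [-0.25292412 -0.73420235  0.77785828] 0.046710272771846764 [ 4.01040969e-01  7.57830030e-01  1.49954049e+00 -5.04562114e-04
  8.50912966e-01 -1.66563379e+00]
[0.54974726 0.3535423  0.08125351] [-0.26458496  0.48454031 -0.24173797] 0.03906309494707475 [ 0.00107965  0.00407683  0.00316371 -0.00120246  0.00096929 -0.00176009]
```

View pics/c3.png

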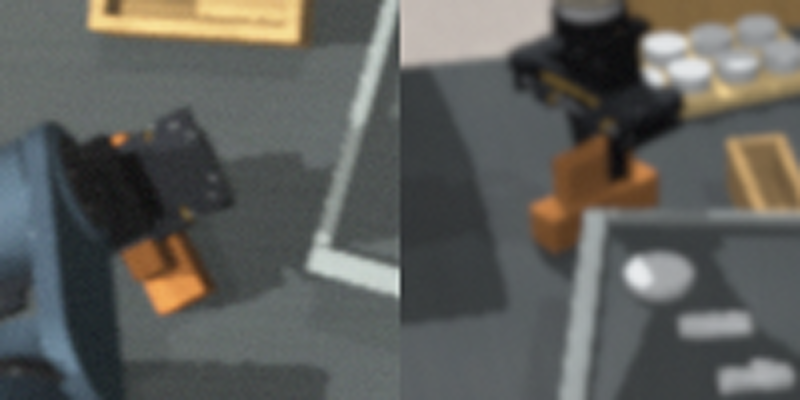

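Fingers are around the rib but still closing, and the hand is about 14 mm high and 11 mm off along the rib. I'll reopen and correct that.

Request:
carry_out --steps '[[[0,0,0],0,0],[[0,0,0],0,0],[[-0.5,-0.3,0],0,0],[[-0.4,-0.2,0],0,0],[[0,0,0],0,0]]'

```text
time: 3.45
position: [0.5394, 0.3478, 0.0808]
tool_rot: [0.512, 0.859, 0.013, 0.009]
ft_force: [0.1, -0.3, -0.5]
grip_width: 0.0712
```

Request:
carry_out --steps '[[[0,0,-0.7],0,0]]'

```text
time: 3.55
position: [0.54, 0.3481, 0.0745]
tool_rot: [0.512, 0.859, 0.013, 0.01]
ft_force: [0.3, 1.1, 0.1]
grip_width: 0.0793
```

Request:
carry_out --steps '[[[0,0,-0.7],0,0],[[0,0,0],0,0]]'

```text
time: 3.75
position: [0.5392, 0.3478, 0.0657]
tool_rot: [0.512, 0.859, 0.013, 0.009]
ft_force: [-0.3, -0.1, 0.4]
grip_width: 0.0862
```

Request:
carry_out --steps '[[[0,0,0],0,1],[[0,0,0],0,1],[[0,0,0],0,1],[[0,0,0],0,1],[[0,0,0],0,1],[[0,0,0],0,1],[[0,0,0],0,1],[[0,0,0],0,1],[[0,0,0],0,1],[[0,0,0],0,1]]' --squeeze 45

```text
time: 4.75
position: [0.5396, 0.3482, 0.0656]
tool_rot: [0.512, 0.859, 0.013, 0.01]
ft_force: [-0.6, 0.2, 0.1]
grip_width: 0.0259
```

Request:
carry_out --steps '[[[0,0,0],0,1],[[0,0,0],0,1],[[0,0,0],0,1]]' --squeeze 45

```text
time: 5.05
position: [0.5396, 0.3482, 0.0656]
tool_rot: [0.512, 0.859, 0.013, 0.01]
ft_force: [0.1, 0.5, 0.8]
grip_width: 0.0258
```

Request:
carry_out --steps '[[[0,0,2],0,1],[[0,0,4],0,1],[[0,0,4],0,1],[[0,0,4],0,1],[[0,0,1],0,1],[[0,0,0],0,1]]'

```text
time: 5.65
position: [0.5336, 0.3449, 0.2131]
tool_rot: [0.512, 0.859, 0.006, 0.005]
ft_force: [0.6, 0.1, -3.6]
grip_width: 0.0254
```

Request:
carry_out --steps '[[[1,-3,0],-6,1],[[1,-3,0],-6,1],[[1,-3,0],-6,1],[[1,-3,0],-6,1],[[1,-3,0],-6,1],[[1,-3,0],-6,1],[[0.5,-1.5,0],-3,1],[[0,0,0],0,1]]'

```text
time: 6.45
position: [0.5886, 0.1422, 0.192]
tool_rot: [0.777, 0.63, -0.009, -0.005]
ft_force: [0.1, 0.8, -3.1]
grip_width: 0.0261
```

Request:
carry_out --steps '[[[1,-0.1,0.5],-0.8,1],[[1,-0.1,0],-0.8,1],[[0,0,0],0,1]]'

```text
time: 6.75
position: [0.6083, 0.143, 0.1951]
tool_rot: [0.785, 0.619, -0.01, -0.007]
ft_force: [0.0, 0.9, -2.7]
grip_width: 0.0259
```

```bash
python3 - <<'E'
from h import *
o=robot.get_obs();print(o["position"],o["tool_rot"],o["ft_force"])
a=cams.camera("top")["pixels"][135:275,140:315,::-1];b=cams.camera("side")["pixels"][110:250,160:335,::-1]
cv2.imwrite("pics/c4.png",cv2.resize(np.vstack([a,b])if 0 else np.hstack([a,b]),(800,320),interpolation=cv2.INTER_CUBIC))
E
```

```text
[0.60833073 0.14303458 0.195052  ] [ 0.78495484  0.61943722 -0.00959338 -0.00716941] [ 0.04165597  0.89914806 -2.73337871]
```

View pics/c4.png

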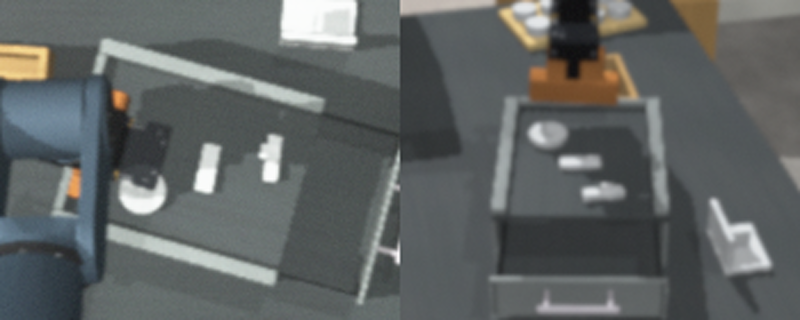

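```bash
cat >> h.py <<'E'
E0=np.array([.558,-.1125]);ux=np.array([.234,.972]);uy=np.array([-.972,.234])
def st(p): r=np.asarray(p)[:2]-E0;return np.round([r@ux,r@uy],3)
E
python3 - <<'E'
from h import *
c=cams.camera("side")
for u,v in((530,98),(617,103)): print("bottom front edge",st(pt(c,160+(u-400)/2.2857,110+v/2.2857,.1295)))
# side-view check of plate: inner lip tops at front ends, plus lips' back
for u,v in((500,212),(660,215),(510,100),(658,102)): print("lip corner",st(pt(c,160+(u-400)/2.2857,110+v/2.2857,.098)))
print("tcp",st(robot.get_obs()["position"]))
E
```

```text
bottom front edge [0.252 0.078]
bottom front edge [ 0.238 -0.059]
lip corner [-0.     0.111]
lip corner [-0.007 -0.113]
lip corner [0.297 0.114]
lip corner [ 0.292 -0.128]
tcp [0.26  0.013]
```

Request:
carry_out --steps '[[[0,0,-1.0],0,1],[[0,-0.2,-1.0],0,1],[[0,0,-0.7],0,1],[[0,0,-0.3],0,1],[[0,0,0],0,1]]' --squeeze 30

```text
time: 7.4
position: [0.6044, 0.1422, 0.1619]
tool_rot: [0.784, 0.621, -0.012, -0.009]
ft_force: [-1.0, -0.3, -2.2]
grip_width: 0.026
```

Request:
carry_out --steps '[[[0.4,0,-0.3],0,1],[[0,0,-0.3],0,1],[[0,0,0],0,1]]'

```text
time: 7.7
position: [0.6078, 0.1429, 0.1607]
tool_rot: [0.784, 0.621, -0.011, -0.009]
ft_force: [0.5, 0.0, -3.4]
grip_width: 0.0259
```

Request:
carry_out --steps '[[[0,0,-0.3],0,1],[[0,0,0],0,1]]'

```text
time: 7.9
position: [0.6086, 0.143, 0.1593]
tool_rot: [0.784, 0.621, -0.01, -0.008]
ft_force: [-0.4, 0.4, -3.9]
grip_width: 0.0259
```

Request:
carry_out --steps '[[[0,0,-0.3],0,1],[[0,0,-0.3],0,1]]'

```text
time: 8.1
position: [0.6078, 0.1433, 0.157]
tool_rot: [0.784, 0.621, -0.011, -0.009]
ft_force: [-8.2, -1.8, 22.5]
grip_width: 0.0258
```

Request:
carry_out --steps '[[[0,0,-0.3],0,1],[[0,0,0],0,1]]'

```text
time: 8.3
position: [0.608, 0.1433, 0.1578]
tool_rot: [0.784, 0.621, -0.01, -0.008]
ft_force: [-0.4, -0.3, -3.2]
grip_width: 0.0259
```

Request:
carry_out --steps '[[[-0.23,-0.97,0],0,1],[[-0.23,-0.97,0],0,1],[[-0.23,-0.97,0],0,1],[[-0.23,-0.97,0],0,1]]' --squeeze 45

```text
time: 8.7
position: [0.5993, 0.1041, 0.157]
tool_rot: [0.784, 0.62, -0.008, -0.009]
ft_force: [1.3, 1.4, 0.2]
grip_width: 0.0258
```

```bash
python3 - <<'E'
from h import *
o=robot.get_obs();print(o["position"],st(o["position"]),o["tool_rot"],o["ft_force"])
a=cams.camera("top")["pixels"][135:275,140:315,::-1];b=cams.camera("side")["pixels"][110:250,160:335,::-1]
cv2.imwrite("pics/c5.png",cv2.resize(np.hstack([a,b]),(800,320),interpolation=cv2.INTER_CUBIC))
E
```

```text
[0.59932304 0.10406153 0.15696871] [0.22  0.011] [ 0.78430205  0.62025719 -0.00789759 -0.00943091] [1.31693149 1.3683949  0.24765603]
```

View pics/c5.png

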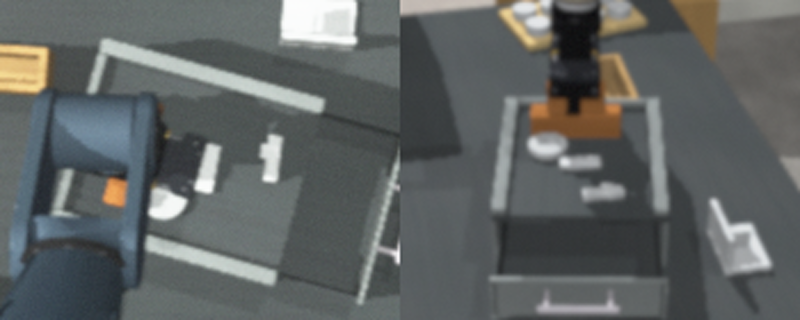

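The scraper sits flat on the plate and is pushing the disc, at (547,147) in the side crop. I'll carry on.

Request:
carry_out --steps '[[[-0.23,-0.97,0.05],0,1],[[-0.23,-0.97,0],0,1],[[-0.23,-0.97,0],0,1],[[-0.23,-0.97,0],0,1],[[-0.23,-0.97,0],0,1]]'

```text
time: 9.3
position: [0.5866, 0.051, 0.157]
tool_rot: [0.784, 0.62, -0.009, -0.009]
ft_force: [0.6, 1.3, -0.2]
grip_width: 0.0254
```

Request:
carry_out --steps '[[[-0.23,-0.97,0],0,1],[[-0.23,-0.97,0],0,1],[[-0.23,-0.97,0],0,1],[[-0.23,-0.97,0],0,1],[[-0.23,-0.97,0],0,1]]'

```text
time: 9.8
position: [0.5737, -0.002, 0.157]
tool_rot: [0.784, 0.62, -0.009, -0.009]
ft_force: [0.4, 2.4, -0.1]
grip_width: 0.0259
```

Request:
carry_out --steps '[[[-0.23,-0.97,0],0,1],[[-0.23,-0.97,0],0,1],[[-0.23,-0.97,0],0,1],[[-0.23,-0.97,0],0,1],[[-0.23,-0.97,0],0,1]]'

```text
time: 10.3
position: [0.5611, -0.0547, 0.157]
tool_rot: [0.784, 0.62, -0.009, -0.009]
ft_force: [0.8, 1.1, 0.1]
grip_width: 0.0257
```

Request:
carry_out --steps '[[[-0.23,-0.97,0],0,1],[[-0.23,-0.97,0],0,1],[[-0.23,-0.97,0],0,1],[[-0.23,-0.97,0],0,1],[[-0.1,-0.5,0],0,1],[[0,0,0],0,1]]'

```text
time: 10.9
position: [0.5493, -0.1047, 0.157]
tool_rot: [0.784, 0.62, -0.01, -0.009]
ft_force: [-0.1, 0.4, 0.3]
grip_width: 0.0259
```

```bash
python3 - <<'E'
from h import *
o=robot.get_obs();print(o["position"],st(o["position"]),o["tool_rot"],o["ft_force"])
a=cams.camera("top")["pixels"][135:275,170:345,::-1];b=cams.camera("side")["pixels"][120:260,160:335,::-1]
cv2.imwrite("pics/c6.png",cv2.resize(np.hstack([a,b]),(800,320),interpolation=cv2.INTER_CUBIC))
E
```

```text
[ 0.54929603 -0.10472697  0.15703155] [0.006 0.01 ] [ 0.78449048  0.62000234 -0.00956601 -0.0089602 ] [-0.14538929  0.42385154  0.30745801]
```

View pics/c6.png

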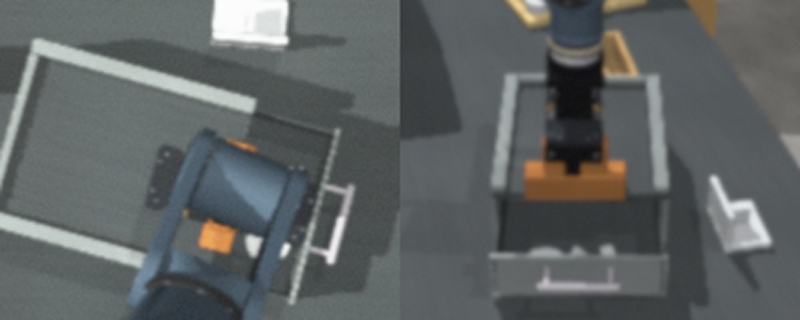

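Three offcuts show in the drawer behind the panel, at about (543,252), (580,252) and (608,250), and the plate is clear. Next I lift and go round to the front of the bar.

Request:
carry_out --steps '[[[0,0,2],0,1],[[0,0,2],0,1],[[0,0,1],0,1],[[-0.62,-3,0],0,1],[[-0.62,-3,0],0,1],[[-0.62,-3,0],0,1],[[-0.62,-3,0],0,1],[[-0.62,-3,0],0,1],[[-0.62,-3,0],0,1],[[-0.6,-3,0],0,1]]'

```text
time: 12.0
position: [0.5004, -0.3136, 0.2026]
tool_rot: [0.779, 0.626, -0.015, -0.014]
ft_force: [0.4, -0.3, -3.5]
grip_width: 0.0259
```

```bash
python3 - <<'E'
from h import *
o=robot.get_obs();print(o["position"],st(o["position"]),o["tool_rot"],o["ft_force"])
a=cams.camera("top");b=cams.camera("side")
a=a["pixels"][135:275,200:375,::-1];b=b["pixels"][130:270,160:335,::-1]
cv2.imwrite("pics/c7.png",cv2.resize(np.hstack([a,b]),(800,320),interpolation=cv2.INTER_CUBIC))
E
```

```text
[ 0.50041046 -0.31360442  0.20262039] [-0.209  0.009] [ 0.77916794  0.62648543 -0.01465841 -0.01408718] [ 0.40117001 -0.30729021 -3.54343279]
```

View pics/c7.png

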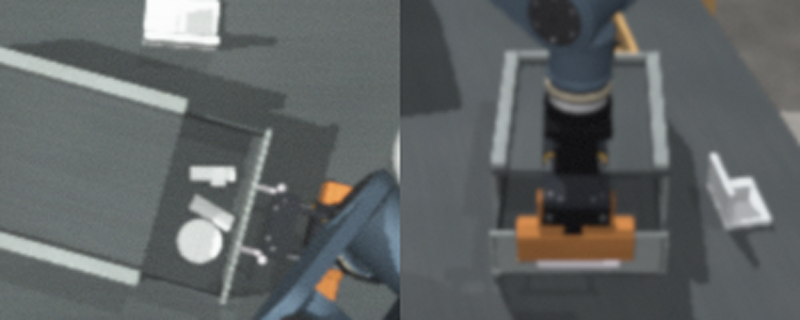

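The top view shows all three offcuts lying in the drawer, at (212,174), (212,212) and (199,240), with the scraper in front of the bar. I'll lower it to bar height.

Request:
carry_out --steps '[[[0.2,0,-2],0,1],[[0.2,0,-2],0,1],[[0.2,0,-2],0,1],[[0,0,-2],0,1],[[0,0,-1.5],0,1],[[0,0,0],0,1]]' --squeeze 60

```text
time: 12.7
position: [0.5054, -0.314, 0.102]
tool_rot: [0.78, 0.625, -0.016, -0.015]
ft_force: [-0.6, 0.3, -2.8]
grip_width: 0.0258
```

Request:
carry_out --steps '[[[0.23,0.97,0],0,1],[[0.23,0.97,0],0,1],[[0.23,0.97,0],0,1],[[0.23,0.97,0],0,1]]'

```text
time: 13.1
position: [0.5161, -0.273, 0.1036]
tool_rot: [0.78, 0.625, -0.016, -0.013]
ft_force: [0.0, -1.8, -4.3]
grip_width: 0.0258
```

Request:
carry_out --steps '[[[0.23,0.97,0],0,1],[[0.23,0.97,0],0,1],[[0.23,0.97,0],0,1],[[0.23,0.97,0],0,1]]'

```text
time: 13.5
position: [0.5269, -0.2308, 0.1053]
tool_rot: [0.78, 0.626, -0.016, -0.011]
ft_force: [0.2, -1.5, -4.5]
grip_width: 0.0258
```

Request:
carry_out --steps '[[[0.23,0.97,-0.1],0,1],[[0.23,0.97,-0.1],0,1],[[0.23,0.97,-0.1],0,1],[[0.23,0.97,-0.1],0,1]]'

```text
time: 13.9
position: [0.5377, -0.1889, 0.1019]
tool_rot: [0.78, 0.626, -0.016, -0.01]
ft_force: [-0.0, -1.7, -2.3]
grip_width: 0.0259
```

Request:
carry_out --steps '[[[0.18,0.78,0],0,1],[[0.18,0.78,0],0,1]]'

```text
time: 14.1
position: [0.5419, -0.1715, 0.1016]
tool_rot: [0.78, 0.626, -0.015, -0.01]
ft_force: [0.2, -1.8, -2.9]
grip_width: 0.0258
```

Request:
carry_out --steps '[[[0.12,0.5,0],0,1],[[0.12,0.5,0],0,1]]'

```text
time: 14.3
position: [0.5427, -0.1681, 0.1021]
tool_rot: [0.778, 0.628, -0.022, -0.006]
ft_force: [-8.7, -21.0, -2.4]
grip_width: 0.0259
```

Request:
carry_out --steps '[[[0.12,0.5,0],0,1],[[0.12,0.5,0],0,1]]'

```text
time: 14.5
position: [0.5429, -0.1677, 0.1025]
tool_rot: [0.777, 0.628, -0.03, -0.001]
ft_force: [-4.4, -15.0, -3.5]
grip_width: 0.0259
```

Request:
carry_out --steps '[[[-0.23,-0.97,0],0,1],[[-0.46,-1.94,0],0,1],[[-0.46,-1.94,0],0,1],[[-0.46,-1.94,0],0,1],[[-0.3,-1.4,0],0,1],[[0,0,0],0,1]]'

```text
time: 15.1
position: [0.5218, -0.2505, 0.1014]
tool_rot: [0.778, 0.628, -0.029, -0.004]
ft_force: [0.1, 0.9, -3.7]
grip_width: 0.0258
```

```bash
python3 - <<'E'
from h import *
o=robot.get_obs();print(o["position"],st(o["position"]),o["tool_rot"],o["ft_force"])
a=cams.camera("top");b=cams.camera("side")
a=a["pixels"][135:275,200:375,::-1];b=b["pixels"][130:270,160:335,::-1]
cv2.imwrite("pics/c8.png",cv2.resize(np.hstack([a,b]),(800,320),interpolation=cv2.INTER_CUBIC))
E
```

```text
[ 0.52179666 -0.25048701  0.10144211] [-0.143  0.003] [ 0.7777531   0.62789471 -0.02887769 -0.00379773] [ 0.0578552   0.93016753 -3.67646194]
```

View pics/c8.png

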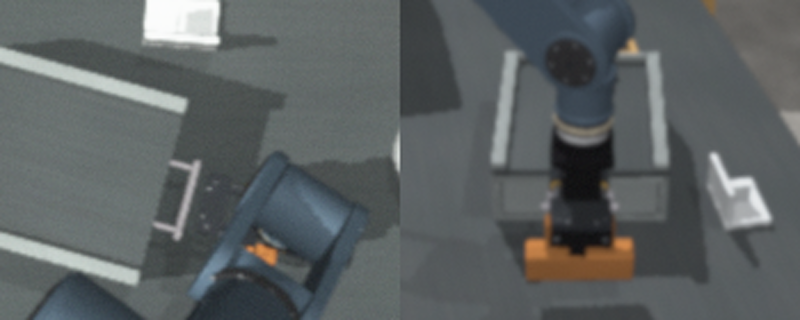

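The drawer is home: the panel is flush under the plate's edge and the bar is just outside it at (189,199). Now to lower the scraper onto the bench.

Request:
carry_out --steps '[[[0,0,-1],0,1],[[0,0,-1],0,1],[[0,0,-0.7],0,1],[[0,0,-0.3],0,1],[[0,0,0],0,1]]' --squeeze 30

```text
time: 15.7
position: [0.5214, -0.2441, 0.0676]
tool_rot: [0.776, 0.63, -0.029, -0.007]
ft_force: [-0.2, -0.0, -3.9]
grip_width: 0.026
```

Request:
carry_out --steps '[[[0,0,-0.3],0,1],[[0,0,-0.2],0,1]]'

```text
time: 15.9
position: [0.5204, -0.2439, 0.0653]
tool_rot: [0.776, 0.63, -0.03, -0.008]
ft_force: [-3.6, 2.0, 16.6]
grip_width: 0.026
```

Contact with the bench. Releasing.

Request:
carry_out --steps '[[[0,0,0],0,0.6],[[0,0,0],0,0.4],[[0,0,0],0,0.2],[[0,0,0],0,0],[[0,0,0],0,0],[[0,0,0],0,0],[[0,0,0],0,0],[[0,0,0],0,0],[[0,0,0],0,0]]'

```text
time: 16.8
position: [0.5227, -0.2454, 0.0676]
tool_rot: [0.776, 0.63, -0.029, -0.004]
ft_force: [-0.2, 0.4, -0.1]
grip_width: 0.0849
```

Request:
carry_out --steps '[[[0,0,1],0,0],[[0,0,1.5],0,0],[[0,0,3],0,0],[[0,0,4],0,0],[[0,0,4],0,0],[[0,0,4],0,0],[[-3,3,2],0,0],[[-3,4,0],0,0],[[-3,4,0],0,0],[[-3,4,0],0,0]]'

```text
time: 17.8
position: [0.4031, -0.0971, 0.2764]
tool_rot: [0.778, 0.628, -0.026, 0.003]
ft_force: [1.3, -0.1, -0.3]
grip_width: 0.087
```

Request:
carry_out --steps '[[[-3,4,0],0,0],[[-2,4,0],0,0],[[0,4,0],0,0],[[0,4,0],0,0],[[0,4,0],0,0],[[0,4,0],0,0],[[0,4,0],0,0],[[0,4,0],0,0],[[0,4,0],0,0],[[0,0,0],0,0]]'

```text
time: 18.8
position: [0.3424, 0.2799, 0.2844]
tool_rot: [0.778, 0.628, -0.02, 0.005]
ft_force: [0.8, -0.5, 0.5]
grip_width: 0.0872
```

```bash
python3 - <<'E'
from h import *
o=robot.get_obs();print(o["time"],o["position"],o["ft_force"])
a=cams.camera("top");b=cams.camera("side")
np.savez("last.npz",a=a["pixels"])
A=a["pixels"][:,:,::-1];B=b["pixels"][100:310,140:400,::-1]
cv2.imwrite("pics/c9.png",np.vstack([cv2.resize(A[130:290,60:420],(675,300),interpolation=cv2.INTER_CUBIC),cv2.resize(B,(675,300)) if 0 else cv2.copyMakeBorder(cv2.resize(B,(371,300),interpolation=cv2.INTER_CUBIC),0,0,0,304,0)]))
E
```

```text
18.8 [0.34243145 0.27990291 0.28441472] [ 0.77866308 -0.4866091   0.46299997]
```

View pics/c9.png

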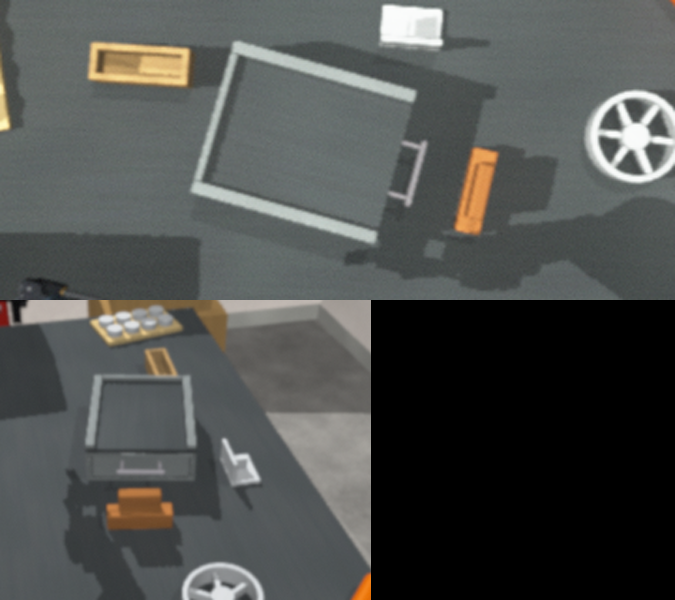

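```bash
python3 - <<'E'
from h import *
c=cams.camera("top")
for u,v in((424,143),(409,203)): print("bar end",st(pt(c,60+u/1.875,130+v/1.875,.06)))
robot.hand_in()
E
```

```text
bar end [-0.036 -0.048]
bar end [-0.037  0.052]
the job is handed in; nothing more can be done
```

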